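# Third hand: hold an extinguisher bracket against the sprung stop

### The job

Pick up the loose wall bracket and lay it flat on the jig's plywood bed between the two rails, red nose towards the orange sprung pad and not yet pushing it. Then slide it against the pad until the black pointer stands in the green zone, never letting it reach the red one, and finish while still holding it there with a steady push so that I can screw it down. Leave the other things on the bench where they are.

Things in the scene. Friction and masses are not known exactly. Their poses are not given: they have to be found in the camera images.
- bracket: Loose pale grey metal wall bracket, 0.3 to 0.5 kg, lying flat on the bench, turned any way within 115 degrees of straight ahead. Back plate 110 x 50 x 6 mm (x, y, z); origin at the centre of its underside, z up. +x points to the nose (last 25 mm of the plate, painted red). A hook arm 10 mm wide goes from the top of its web to -x, ending 44 mm from the middle, its tip 66 mm high.
- web (a point): Where to pinch the bracket: in its upright web, 38 mm above the underside, on the middle of the plate. The web is 36 mm long (bracket x), 10 mm thick (y) and stands from 6 to 52 mm above the underside; pinch it across its thickness.
- nose (a point): Middle of the bracket's red nose edge, 55 mm along +x from its origin, 3 mm above its underside.
- tail (a point): Middle of the bracket's plain end edge, 55 mm along -x from its origin, 3 mm above its underside.
- jig: Jig fixed to the bench: base plate 12 mm thick, x -110 to 180 mm, y +-60 mm; origin on the bench, +x is the push direction, towards the pad. Plywood bed, top 18 mm above the bench, x -105 to 65 mm. Two dark rails along x from -100 to 50 mm, inner faces 60 mm apart, 10 mm wide, tops 8 mm above the bed. Behind the pad a blue post, x 155 to 177 mm, 52 mm high.
- green (a point): Middle of the green zone on top of the scale strip beside the pad (+y side), 97 mm along x and 46 mm along y from the jig's origin, 27 mm high. Zones along x, counted from the pointer's rest: white 0 to 20 mm, green to 34, white to 40, then red.
- bed (a point): Point on the bed's top in the middle between the rails, 18 mm above the jig's origin; axes as the jig's.
- pad: Orange sprung pad that the bracket's nose is pressed against: 50 mm wide (y), 12 mm thick (x), from 20 to 50 mm above the bench; origin at bench height in the plane of its front face, axes as the jig's. At rest that face is 70 mm along the jig's +x from the jig's origin. The black pointer on its +y side is in line with its front face.
- pad_face (a point): Middle of the pad's front face at 21 mm above the bench, the height of the bracket's nose edge when it lies on the bed.
- stop (a joint): How far the pad is pushed in along the jig's +x, in m: 0 at rest, hard end at 0.048. Spring of 350 N/m without preload: about 7 N at 0.020 and 12 N at 0.034 (the green zone); red begins at 0.040. The pad springs back when released.
- extinguisher: Bystander, leave alone: small red fire extinguisher standing, 76 mm across, 270 mm tall.
- screwdriver: Bystander, leave alone: screwdriver lying down, about 200 mm long.
- spray_can: Bystander, leave alone: blue spray can standing, 60 mm across, 160 mm tall.
- valve: Bystander, leave alone: brass valve body standing, 38 mm across, 50 mm tall.
- wrench: Bystander, leave alone: wrench lying down, about 160 mm long.
- tub: Bystander, leave alone: clear plastic tub, 90 mm across, 60 mm tall.
- clamp_ring: Bystander, leave alone: steel ring lying flat, 84 mm across, 22 mm tall.
There are look-alikes about, which are no part of the job. Leave any pink look-alike of the bracket alone.

How it is judged:
By the outcome, as a careful person would: the job done as asked, in the order asked, and still so for the second after the job is handed in, while the arm keeps its last pose, push and grip.
It also fails if it takes over 48 s, if anything falls off the work surface, if the arm or the gripper's body presses on something with over 40 N, if the wrist force passes 120 N, or if a joint passes its speed limit or range.

### The arm

A 6-joint arm with a two-finger parallel gripper is mounted at the origin on the work surface. World frame = base frame: x ahead of the robot, y to its left, z up, the work surface at z = 0. Lengths are in mm, angles in rad, forces in N, time in s.
With the tool pointing down it reaches from about 275 to 750 mm from the base axis. Payload 10.2 kg.
Tool frame: the origin (TCP) lies between the finger pads; the fingertips stand 11 mm ahead of it and the grasp point (between the pads) lies 8 mm behind it; z points along the fingers, y is the line along which they close (so a half turn about z gives the same grasp; the last joint's range is limited). The gripper opens to 85 mm and grips with 20 to 120 N. Pads are 22 mm wide; open, the fingers measure 114 mm over their backs; the gripper's body (76 mm by 85 mm) begins 54 mm behind the grasp point. The pads swing forward as they close: fully open they stand 13 mm farther back than shut.
Start: joints at [1.107, 0.313, 1.498, -0, 1.331, -0.223], TCP at [125.214, 509.855, 242.294] pointing down, gripper open.
Joint ranges: [-2.94, 2.94], [-0.97, 2.17], [0.19, 2.56], [-1.23, 4.37], [0.02, 3.11], [-2.88, 2.88]. Speed limits (rad/s): [2.39, 2.39, 3.01, 3.14, 3.14, 3.14].

### API

Orientations are given as a unit quaternion [w, x, y, z].
In Python, from rig import sense, eyes, finish_job gives the robot as it stands.
- The arm moves only by the shell command python3 -m jog 'ROWS' [FORCE]. ROWS is JSON, a list of rows, each a list of 7 numbers: the shift along the tool's x, y, z in m, then the turn, a rotation vector about the tool's x, y, z in rad, then the finger opening in m, from 0 to 0.0854. In form: [[dx, dy, dz, rx, ry, rz, gripper], ...]. A call has 1 to 5 rows; each row shifts and turns the commanded pose from where the row before left it, along the tool's axes as they then stand; what a row does not reach is not made up. A row lasts 1/10 s, in which the tool goes at most 50 mm and 8.59 degrees, less where a joint would pass 70% of its speed; a pose out of reach is approached as far as the arm can. A call is refused whole if a number of a shift passes 0.05 or a number of a turn 0.15, either way. A call with a gripper value outside its range is refused whole. The fingers move at their own pace and stop on an object; FORCE is the grip in N (left out, the last holds). Time passes only in rows, so rows that do not move let the fingers close. It gives the time, the measured TCP pose, the force, the opening and the grip force at its end, in the units of the state.
- sense(): the state, without advancing time (a new reading comes with each control period).
- eyes.capture(name): name is "side" or "top" or "wrist"; returns the picture (480x640x3 uint8, red, green, blue); there is no depth.
- eyes.calibration(name): a dict with "fx", "fy", "cx", "cy" (pixels), "cam_to_world" (4x4, takes a point from camera to world coordinates); the wrist camera has in their place "mount" (4x4, takes a point from camera to tool coordinates, whose origin is the TCP and whose axes are the flange's). Camera axes: x right, y down, z forward; pixel columns grow to the right and rows downward; lengths in mm; the calibration is good to about 2 mm. A picture is of the moment at which its call begins: read the wrist's pose just before it. calibration takes no time and is no camera call.
- finish_job(): hands the job in; it is judged then, once.
The state is a dict: "time_s": time; "joints": joint angles; "dq": joint speeds; "tau": joint torques, N m; "eef_pos": TCP position; "ee_rot": TCP orientation; "force": force on the tool from outside, world axes, zero at the start; "wrist_torque": the same for the moment, N m; "grip_width": opening from 0.0 (shut) to 1.0 (fully open); "grip_force": force on a finger pad.
Only numpy, scipy, OpenCV 4.12 (cv2) and the standard library are available. Lean on these libraries where they do the work, as an engineer would, in place of code of your own. Each camera call takes 0.05 s, during which the arm holds its last target. There are 200 camera calls.

## Working session

There is one attempt and no reset: what is moved stays moved. The work goes in short steps, Python scripts to look and compute and a shell command to move; the robot and the scene stay as the last step left them, time stands still between calls to the robot, and variables do not carry over. Pictures are saved under pics/ and viewed, at most 10 in all, crops included, and the job is handed in when it is done.

```bash
ls; mkdir -p pics; python3 - <<'E'
from rig import sense, eyes
import cv2,json
s=sense();print(s)
for n in("top","side"):
    im=eyes.capture(n);cv2.imwrite(f"pics/{n}0.png",im[:,:,::-1]);c=eyes.calibration(n);print(n,{k:(v if not hasattr(v,'tolist') else v.tolist()) for k,v in c.items()})
print(eyes.calibration("wrist"))
E
```

```text
pics
{'time_s': 0.0, 'joints': array([ 1.10654209e+00,  3.13452090e-01,  1.49844352e+00, -3.88912158e-05,
        1.33100163e+00, -2.23421103e-01]), 'dq': array([-6.43308144e-04, -2.39877031e-03, -2.66065043e-05, -8.19613365e-04,
       -1.63926989e-03,  9.19126381e-04]), 'tau': array([ 1.91136336e-03, -4.12269795e+01, -2.59741724e+01, -1.22052952e-04,
        4.17128336e-03,  3.38313203e-05]), 'eef_pos': array([125.13667386, 509.61326339, 241.73157651]), 'ee_rot': array([-2.02108781e-04,  1.20121145e-01,  9.92759027e-01, -6.20479097e-04]), 'force': array([-0.46793046, -0.66892848, -1.03814452]), 'wrist_torque': array([-0.05252876,  0.0400054 ,  0.00536413]), 'grip_force': 0.0, 'grip_width': 1.0029570973259543}
top {'fx': 446.7706221124783, 'fy': 446.7706221124783, 'cx': 309.3992605146824, 'cy': 233.32155542550032, 'cam_to_world': [[0.005468825452086447, -0.9959862066256714, 0.0893396225623308, 376.9665595943712], [-0.9998821809998443, -0.006727815009479308, -0.013797123765224892, 1.447134209538298], [0.0143428054148873, -0.08925364259571336, -0.9959056537725987, 1197.6559428266976],
[... 180 characters left out ...]
25649709258, 0.184666946943492, 249.68542996333485], [-0.24109566935379237, -0.6306761852751841, 0.7376451908238733, -924.0277093965398], [0.002118787185326882, -0.7604063516172666, -0.649444140139074, 853.7431538758565], [0.0, 0.0, 0.0, 1.0]]}
{'fx': 416.76349221352723, 'fy': 416.76349221352723, 'cx': 319.04684501651786, 'cy': 241.12947619607945, 'mount': array([[ 6.26340326e-04, -9.65250425e-01, -2.61325899e-01,
         6.55372587e+01],
       [ 9.99999752e-01,  6.88585164e-04, -1.46625157e-04,
        -1.35781593e+00],
       [ 3.21475132e-04, -2.61325742e-01,  9.65250617e-01,
        -1.31884140e+02],
       [ 0.00000000e+00,  0.00000000e+00,  0.00000000e+00,
         1.00000000e+00]])}
```

View pics/top0.png

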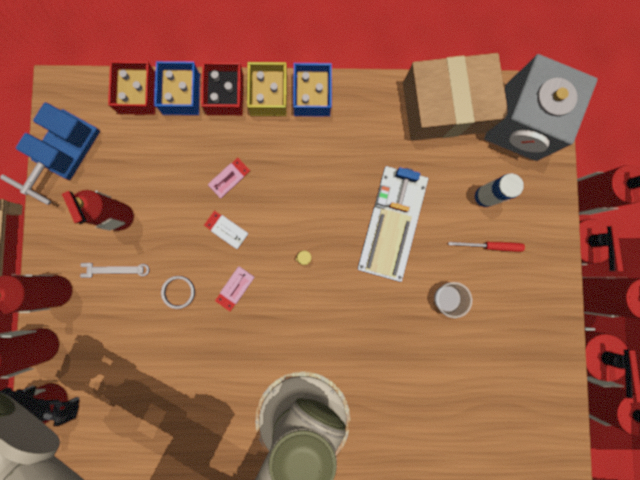

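View pics/side0.png

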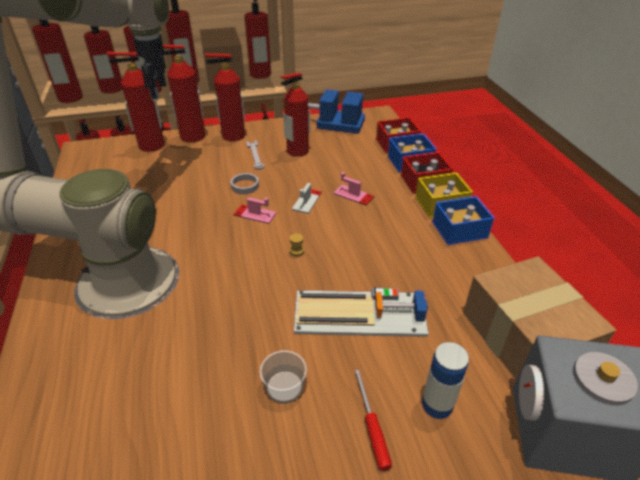

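Top view: the pale bracket lies at about (227,230) with its red nose at the upper left, (211,220). Pink look-alikes lie at (229,178) and (235,288). The jig is at (395,223), with its pad (400,208) and post (407,175) up the image.

```bash
cat > h.py <<'E'
import numpy as np,cv2
from rig import sense,eyes
from scipy.spatial.transform import Rotation as R
def tool(s):
    q=s["ee_rot"];T=np.eye(4);T[:3,:3]=R.from_quat([q[1],q[2],q[3],q[0]]).as_matrix();T[:3,3]=s["eef_pos"];return T
def ray(c,T,uv,z):
    uv=np.atleast_2d(np.array(uv,float));d=np.c_[(uv[:,0]-c["cx"])/c["fx"],(uv[:,1]-c["cy"])/c["fy"],np.ones(len(uv))]@T[:3,:3].T
    o=T[:3,3];return (o+d*((z-o[2])/d[:,2])[:,None])[:,:2]
def mask(im,kind,roi=None):
    h,s,v=cv2.split(cv2.cvtColor(im,cv2.COLOR_RGB2HSV).astype(int) if 0 else cv2.cvtColor(im,cv2.COLOR_RGB2HSV))
    h=h.astype(int)
    m={"red":((h<6)|(h>174))&(s>170)&(v>80),"pale":(s<45)&(v>120),"bed":(h>15)&(h<32)&(s>60)&(s<150)&(v>150),
       "orange":(h>8)&(h<20)&(s>190)&(v>150),"blue":(h>100)&(h<125)&(s>140),"green":(h>40)&(h<85)&(s>100)}[kind].astype(np.uint8)
    if roi is not None:
        k=np.zeros_like(m);a,b,c,d=roi;k[b:d,a:c]=1;m=m&k
    return m
def big(m):
    cs,_=cv2.findContours(m,cv2.RETR_EXTERNAL,cv2.CHAIN_APPROX_NONE);return max(cs,key=cv2.contourArea)[:,0,:] if cs else None
def rect(p):
    (c,wh,a)=cv2.minAreaRect(p.astype(np.float32));
    if wh[0]<wh[1]: wh=wh[::-1];a+=90
    return np.array(c),wh,a
E
python3 - <<'E'
from h import *
im=cv2.cvtColor(cv2.imread("pics/top0.png"),cv2.COLOR_BGR2RGB);c=eyes.calibration("top");T=np.array(c["cam_to_world"])
roi=(200,205,252,252)
for k in("red","pale"):
    p=big(mask(im,k,roi));w=ray(c,T,p,6);print(k,w.mean(0),rect(w))
roi=(355,160,435,285)
for k,z in(("bed",18),("orange",50),("blue",52),("green",27),("pale",12)):
    p=big(mask(im,k,roi))
    if p is None: print(k,None);continue
    w=ray(c,T,p,z);print(k,len(p),rect(w))
E
```

```text
red [518.50298635 246.40182548] (array([519.26409912, 246.4777832 ]), (46.003326416015625, 18.81081771850586), 145.78595352172852)
pale [486.40828943 199.1964265 ] (array([486.44067383, 199.4854126 ]), (86.83788299560547, 52.0971794128418), 55.44289779663086)
bed 218 (array([ 462.0357666 , -216.82281494]), (164.88717651367188, 60.96852493286133), 165.5920867919922)
orange None
blue 49 (array([ 636.76239014, -269.61508179]), (55.073158264160156, 22.352262496948242), 75.30111694335938)
green 14 (array([ 585.56158447, -209.84074402]), (16.778913497924805, 6.8321003913879395), 71.76602935791016)
pale 343 (array([ 514.32324219, -238.73727417]), (294.5224304199219, 122.23161315917969), 164.70216369628906)
```

```bash
r='[0,0,0,0,0,-0.15,0.05]'; python3 -m jog '[[0,0,0,0,0,-0.15,0.05],[0,0,0,0,0,-0.15,0.05],[0,0,0,0,0,-0.15,0.05],[0,0,0,0,0,-0.15,0.05],[0,0,0,0,0,-0.15,0.05]]' 40
python3 -m jog '[[0,0,0,0,0,-0.15,0.05],[0,0,0,0,0,-0.15,0.05],[0,0,0,0,0,-0.15,0.05],[0,0,0,0,0,-0.01,0.05]]'
python3 -m jog '[[0.004,-0.047,0,0,0,0,0.05],[0.004,-0.047,0,0,0,0,0.05],[0.004,-0.047,0,0,0,0,0.05],[0.004,-0.047,0,0,0,0,0.05],[0.004,-0.047,0,0,0,0,0.05]]'
python3 -m jog '[[0.004,-0.047,0,0,0,0,0.05],[0.004,-0.047,0,0,0,0,0.05],[0.004,-0.047,0,0,0,0,0.05],[0.004,-0.047,0,0,0,0,0.05],[0.002,-0.047,0,0,0,0,0.05]]'
python3 -m jog '[[0,0,0.03,0,0,0,0.05],[0,0,0.03,0,0,0,0.05],[0,0,0.03,0,0,0,0.05],[0,0,0,0,0,0,0.05],[0,0,0,0,0,0,0.05]]'
python3 - <<'E'
from h import *
s=sense();T=tool(s);im=eyes.capture("wrist");cv2.imwrite("pics/w1.png",im[:,:,::-1])
c=eyes.calibration("wrist");C=T@c["mount"]
print(T.round(3))
for k in("red","pale"):
    p=big(mask(im,k));w=ray(c,C,p,6);print(k,p.mean(0),w.mean(0),rect(w))
E
```

```text
time_s: 0.6
eef_pos: [125.1, 509.7, 241.9]
ee_rot: [-0.0, -0.255, 0.967, -0.0]
force: [0.1, -0.1, 0.1]
grip_width: 0.584
grip_force: 0.0
time_s: 1.0
eef_pos: [125.2, 509.7, 242.0]
ee_rot: [-0.0, -0.467, 0.884, -0.0]
force: [1.0, -0.1, 0.2]
grip_width: 0.588
grip_force: 0.0
time_s: 1.5
eef_pos: [308.8, 358.9, 242.3]
ee_rot: [0.0, -0.464, 0.886, 0.0]
force: [0.1, -0.1, -0.2]
grip_width: 0.586
grip_force: 0.0
time_s: 2.0
eef_pos: [492.4, 210.9, 242.3]
ee_rot: [-0.0, -0.464, 0.886, 0.0]
force: [0.5, 0.7, 0.5]
grip_width: 0.586
grip_force: 0.0
time_s: 2.5
eef_pos: [491.4, 212.6, 153.0]
ee_rot: [0.0, -0.465, 0.885, -0.0]
force: [-0.1, 0.7, 0.5]
grip_width: 0.586
grip_force: 0.0
[[ -0.568  -0.823   0.    491.431]
 [ -0.823   0.568   0.    212.615]
 [ -0.     -0.     -1.    153.019]
 [  0.      0.      0.      1.   ]]
red [569.3411215   60.23364486] [303.30085771 211.33756418] (array([303.51849365, 207.61975098]), (45.070281982421875, 24.505855560302734), 55.86124801635742)
pale [311.95812808 207.13793103] [487.87904459 197.29033343] (array([489.78518677, 199.38005066]), (88.51210021972656, 50.32943344116211), 55.56735610961914)
```

View pics/w1.png

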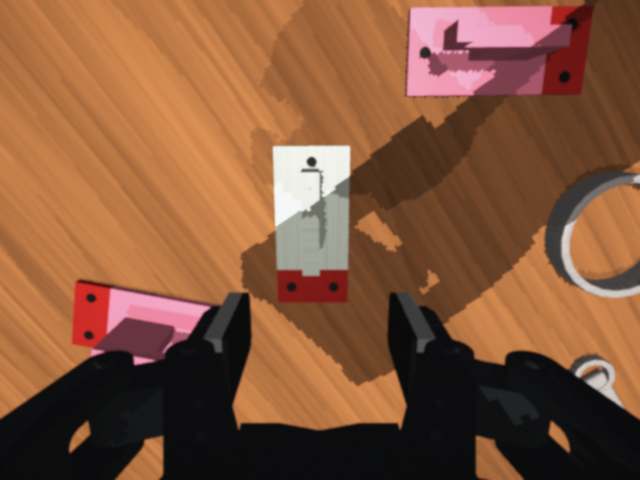

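Wrist view: bracket upright in the image, tail edge at row 146 (cols 274–350), nose edge at row 302 (cols 279–348). The fingers straddle it a bit further down, clear of the pink ones.

```bash
python3 - <<'E'
from h import *
T=tool(sense());c=eyes.calibration("wrist");C=T@c["mount"]
w=ray(c,C,[(274,146),(350,146),(279,302),(348,302)],5);t=w[:2].mean(0);n=w[2:].mean(0)
d=n-t;print(w,np.linalg.norm(d),np.degrees(np.arctan2(d[1],d[0])),(t+n)/2)
o=(t+n)/2-T[:2,3];print("tool shift",T[:2,:2].T@o,"tool x ang",np.degrees(np.arctan2(-T[1,0],-T[0,0])))
E
```

```text
[[485.5859576  149.33154231]
 [444.44261242 177.61788699]
 [547.84076499 240.74895579]
 [506.51000579 269.11514025]] 110.58230521882662 55.7971027677842 [496.0948352  209.20338134]
tool shift [ 0.48423164 -5.49435873] tool x ang 55.45059631456435
```

```bash

python3 -m jog '[[0,-0.0055,0.03,0,0,0,0.05],[0,0,0.03,0,0,0,0.05],[0,0,0.03,0,0,0,0.05],[0,0,0.02,0,0,0,0.05],[0,0,0.013,0,0,0,0.05]]'
python3 -m jog '[[0,0,0,0,0,0,0.05],[0,0,0,0,0,0,0],[0,0,0,0,0,0,0],[0,0,0,0,0,0,0],[0,0,0,0,0,0,0]]' 60
python3 -m jog '[[0,0,0,0,0,0,0],[0,0,0,0,0,0,0],[0,0,0,0,0,0,0]]' 60
```

```text
time_s: 3.05
eef_pos: [496.3, 209.6, 29.5]
ee_rot: [0.001, -0.466, 0.885, -0.0]
force: [0.4, -0.4, 0.1]
grip_width: 0.587
grip_force: 0.0
time_s: 3.55
eef_pos: [496.4, 209.5, 30.5]
ee_rot: [0.001, -0.466, 0.885, -0.0]
force: [-0.7, -0.6, 6.7]
grip_width: 0.107
grip_force: 59.7
time_s: 3.85
eef_pos: [496.5, 209.5, 30.5]
ee_rot: [0.001, -0.466, 0.885, -0.0]
force: [-1.5, -0.6, 5.8]
grip_width: 0.102
grip_force: 59.7
```

```bash

python3 -m jog '[[0,0,-0.01,0,0,0,0],[0,0,-0.03,0,0,0,0],[0,0,-0.04,0,0,0,0],[0,0,-0.04,0,0,0,0],[0,0,-0.03,0,0,0,0]]' 80
python3 -m jog '[[0,0,0,0,0,0.1,0],[0,0,0,0,0,0.15,0],[0,0,0,0,0,0.15,0],[0,0,0,0,0,0.15,0],[0,0,0,0,0,0.15,0]]'
python3 -m jog '[[0,0,0,0,0,0.15,0],[0,0,0,0,0,0.15,0],[0,0,0,0,0,0.15,0],[0,0,0,0,0,0.08,0]]'
python3 -m jog '[[-0.004,-0.02,0,0,0,0,0],[-0.008,-0.04,0,0,0,0,0],[-0.008,-0.045,0,0,0,0,0],[-0.008,-0.045,0,0,0,0,0],[-0.008,-0.045,0,0,0,0,0]]'
python3 -m jog '[[-0.008,-0.045,0,0,0,0,0],[-0.008,-0.045,0,0,0,0,0],[-0.008,-0.045,0,0,0,0,0],[-0.008,-0.045,0,0,0,0,0],[-0.005,-0.03,0,0,0,0,0]]'
python3 -m jog '[[-0.003,-0.02,0,0,0,0,0],[0,0,0,0,0,0,0],[0,0,0,0,0,0,0]]'
python3 - <<'E'
from h import *
s=sense();T=tool(s);im=eyes.capture("wrist");cv2.imwrite("pics/w2.png",im[:,:,::-1])
im=eyes.capture("top");cv2.imwrite("pics/t2.png",im[:,:,::-1])
print(T.round(3))
E
```

```text
time_s: 4.35
eef_pos: [495.7, 209.5, 182.2]
ee_rot: [0.001, -0.466, 0.885, -0.0]
force: [0.2, 0.1, -2.8]
grip_width: 0.104
grip_force: 78.2
time_s: 4.85
eef_pos: [495.3, 209.4, 179.6]
ee_rot: [-0.0, -0.131, 0.991, -0.0]
force: [0.3, 0.6, -2.9]
grip_width: 0.108
grip_force: 78.2
time_s: 5.25
eef_pos: [495.3, 209.4, 179.5]
ee_rot: [-0.0, 0.133, 0.991, -0.0]
force: [-0.5, 0.6, -3.4]
grip_width: 0.104
grip_force: 78.2
time_s: 5.75
eef_pos: [479.4, 10.2, 179.7]
ee_rot: [-0.0, 0.13, 0.992, 0.0]
force: [1.7, -0.1, -3.6]
grip_width: 0.102
grip_force: 78.5
time_s: 6.25
eef_pos: [461.0, -203.3, 179.7]
ee_rot: [-0.0, 0.131, 0.991, -0.0]
force: [-0.3, 0.7, -3.1]
grip_width: 0.105
grip_force: 78.7
time_s: 6.55
eef_pos: [459.3, -220.5, 179.4]
ee_rot: [-0.0, 0.13, 0.991, 0.0]
force: [0.1, 0.7, -2.8]
grip_width: 0.106
grip_force: 78.7
[[-9.66000e-01  2.58000e-01 -0.00000e+00  4.59270e+02]
 [ 2.58000e-01  9.66000e-01  1.00000e-03 -2.20468e+02]
 [ 1.00000e-03  1.00000e-03 -1.00000e+00  1.79358e+02]
 [ 0.00000e+00  0.00000e+00  0.00000e+00  1.00000e+00]]
```

View pics/w2.png

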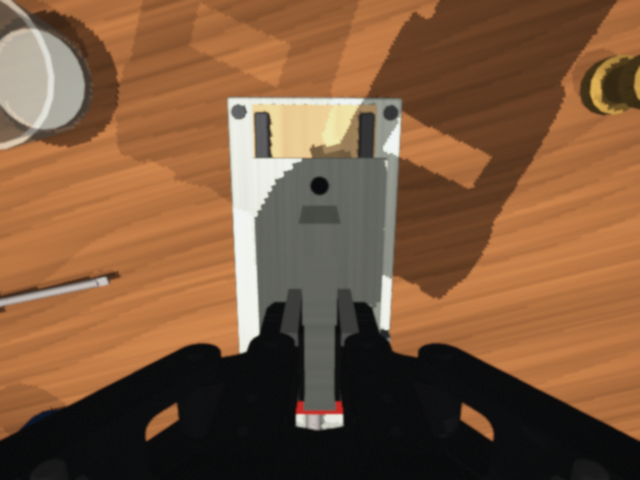

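Wrist view: the bracket is held level over the jig. The base plate's back corners are at (228,99) and (402,99), rail ends at about (262,113) and (367,113), bracket tail edge at row 158 (cols 254–388).

```bash
python3 - <<'E'
from h import *
T=tool(sense());c=eyes.calibration("wrist");C=T@c["mount"]
a=lambda d:np.degrees(np.arctan2(d[1],d[0]))
w=ray(c,C,[(228,99),(402,99)],12);b=w.mean(0);d=w[1]-w[0];print("base back",w,np.linalg.norm(d),a(d)+0,b)
r=ray(c,C,[(262,113),(367,113)],26);print("rails",r,r.mean(0),a(r[1]-r[0]),np.linalg.norm(r[1]-r[0]))
e=ray(c,C,[(228,99),(238,345)],12);print("left edge ang",a(e[0]-e[1]))
t=ray(c,C,[(254,158),(388,158)],155);print("tail",t,t.mean(0),a(t[1]-t[0]),np.linalg.norm(t[1]-t[0]))
# top view again with old image: jig base edges
im=cv2.cvtColor(cv2.imread("pics/top0.png"),cv2.COLOR_BGR2RGB);ct=eyes.calibration("top");Tt=np.array(ct["cam_to_world"])
for o,off,nm in((b,110,"base"),(r.mean(0),100,"rails")):
    j=np.radians(-15);u=np.array([np.cos(j),np.sin(j)]);print(nm,o+off*u)
j=T[:2,:2].T
u=np.array([np.cos(j:=np.radians(-15)),np.sin(j)])
print("bracket from tail",t.mean(0)+55*u, "tool",T[:2,3])
print("lateral(tool y): tail vs base,rails",T[:2,1]@(t.mean(0)-b),T[:2,1]@(t.mean(0)-r.mean(0)))
E
```

```text
base back [[ 361.32287835 -259.33911994]
 [ 391.71651609 -144.76960562]] 118.53247161627637 75.14248623463027 [ 376.51969722 -202.05436278]
rails [[ 376.92699776 -237.95703622]
 [ 394.55681591 -171.50103965]] [ 385.74190684 -204.72903794] 75.14248470515868 68.75470870656555
left edge ang 164.3306673776927
tail [[ 399.95430203 -230.23238122]
 [ 412.62317852 -182.47678309]] [ 406.28874028 -206.35458215] 75.14247961042392 49.40746486690619
base [ 482.77153811 -230.52445774]
rails [ 482.33448947 -230.61094245]
bracket from tail [ 459.41466072 -220.58962963] tool [ 459.56064809 -219.83497661]
lateral(tool y): tail vs base,rails 3.495552659945958 3.7100596847807275
```

```bash

python3 -m jog '[[0,-0.0036,0.02,0,0,0,0],[0,0,0.03,0,0,0,0],[0,0,0.03,0,0,0,0],[0,0,0.02,0,0,0,0],[0,0,0.01,0,0,0,0]]'
python3 -m jog '[[0,0,0.003,0,0,0,0],[0,0,0,0,0,0,0],[0,0,0,0,0,0,0]]'
python3 - <<'E'
from h import *
s=sense();T=tool(s);im=eyes.capture("wrist");cv2.imwrite("pics/w3.png",im[:,:,::-1])
print(T.round(3))
E
```

```text
time_s: 7.15
eef_pos: [458.2, -222.9, 67.8]
ee_rot: [-0.001, 0.129, 0.992, 0.001]
force: [-0.1, 0.3, -2.9]
grip_width: 0.103
grip_force: 78.6
time_s: 7.45
eef_pos: [459.2, -224.5, 67.4]
ee_rot: [0.001, 0.13, 0.992, -0.0]
force: [0.1, -0.0, -2.2]
grip_width: 0.107
grip_force: 78.6
[[-9.66000e-01  2.58000e-01  2.00000e-03  4.59217e+02]
 [ 2.58000e-01  9.66000e-01 -1.00000e-03 -2.24503e+02]
 [-2.00000e-03 -1.00000e-03 -1.00000e+00  6.73590e+01]
 [ 0.00000e+00  0.00000e+00  0.00000e+00  1.00000e+00]]
```

View pics/w3.png

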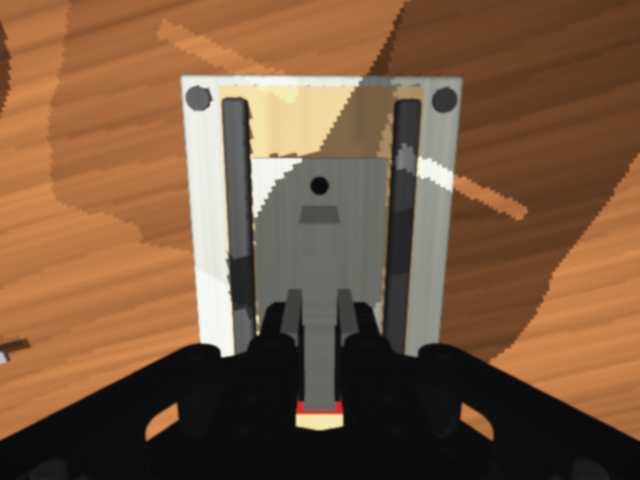

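Wrist view: bracket (cols 254–388) sits centred and parallel between the rails (inner edges about 247 and 394). Lowering.

```bash

python3 -m jog '[[0,0,0.008,0,0,0,0],[0,0,0.006,0,0,0,0],[0,0,0.003,0,0,0,0],[0,0,0,0,0,0,0]]'
python3 -m jog '[[0,0,0.001,0,0,0,0],[0,0,0,0,0,0,0]]'
python3 -m jog '[[0,0,0.001,0,0,0,0],[0,0,0,0,0,0,0]]'
```

```text
time_s: 7.9
eef_pos: [458.5, -224.2, 49.0]
ee_rot: [-0.0, 0.13, 0.992, 0.0]
force: [-0.9, 0.6, -2.7]
grip_width: 0.104
grip_force: 78.7
time_s: 8.1
eef_pos: [458.7, -224.3, 48.6]
ee_rot: [0.0, 0.13, 0.992, -0.0]
force: [-3.3, 1.0, 0.7]
grip_width: 0.103
grip_force: 79.5
time_s: 8.3
eef_pos: [458.7, -224.3, 48.5]
ee_rot: [0.0, 0.13, 0.992, -0.0]
force: [-6.4, 4.2, 15.5]
grip_width: 0.104
grip_force: 81.6
```

```bash

python3 -m jog '[[0,0,-0.0007,0,0,0,0],[0,0,0,0,0,0,0],[0,0,0,0,0,0,0],[0,0,0,0,0,0,0],[0,0,0,0,0,0,0]]'
python3 -m jog '[[-0.004,0,0,0,0,0,0],[-0.006,0,0,0,0,0,0],[-0.006,0,0,0,0,0,0],[-0.006,0,0,0,0,0,0],[-0.006,0,0,0,0,0,0]]'
python3 -m jog '[[-0.004,0,0,0,0,0,0],[-0.002,0,0,0,0,0,0],[0,0,0,0,0,0,0],[0,0,0,0,0,0,0]]'
python3 - <<'E'
from h import *
T=tool(sense());print(T.round(3))
im=eyes.capture("top");cv2.imwrite("pics/t4.png",cv2.resize(im[155:290,350:440,::-1],None,fx=4,fy=4,interpolation=cv2.INTER_CUBIC))
im=eyes.capture("side");cv2.imwrite("pics/s4.png",cv2.resize(im[250:350,280:440,::-1],None,fx=5,fy=5,interpolation=cv2.INTER_CUBIC))
E
```

```text
time_s: 8.8
eef_pos: [458.7, -224.4, 48.6]
ee_rot: [0.0, 0.13, 0.992, -0.0]
force: [-4.0, 2.7, 8.2]
grip_width: 0.104
grip_force: 80.3
time_s: 9.3
eef_pos: [485.5, -231.6, 48.6]
ee_rot: [-0.001, 0.13, 0.992, -0.0]
force: [-8.4, 1.1, 9.2]
grip_width: 0.103
grip_force: 80.8
time_s: 9.7
eef_pos: [491.5, -233.2, 48.6]
ee_rot: [0.0, 0.13, 0.992, -0.0]
force: [-4.6, 1.5, 6.4]
grip_width: 0.105
grip_force: 80.4
[[-9.66000e-01  2.58000e-01  0.00000e+00  4.91537e+02]
 [ 2.58000e-01  9.66000e-01 -0.00000e+00 -2.33224e+02]
 [-0.00000e+00 -0.00000e+00 -1.00000e+00  4.85680e+01]
 [ 0.00000e+00  0.00000e+00  0.00000e+00  1.00000e+00]]
```

View pics/s4.png

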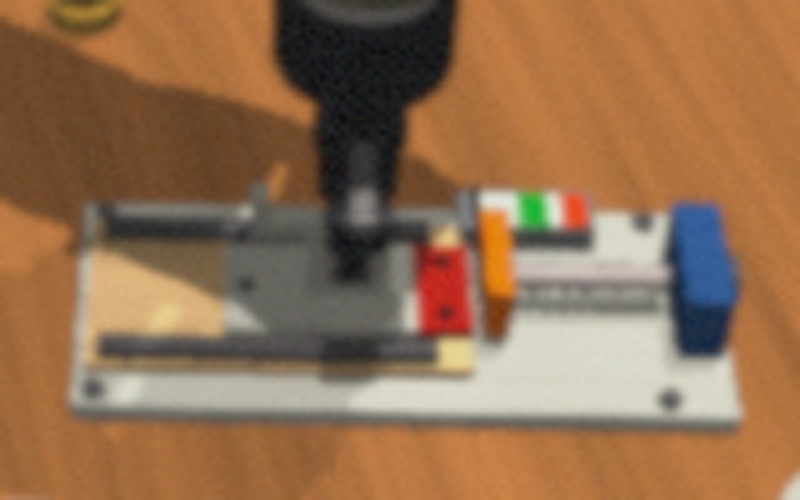

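Side view: bracket flat between the rails, red nose edge at crop x≈470, just short of the pad (x≈482). The pad is at rest; green is at 520–548 and red at 565–588. Now the slow push.

```bash

python3 -m jog '[[-0.003,0,0,0,0,0,0],[-0.003,0,0,0,0,0,0],[-0.003,0,0,0,0,0,0],[-0.003,0,0,0,0,0,0],[-0.003,0,0,0,0,0,0]]'
python3 -m jog '[[-0.003,0,0,0,0,0,0],[-0.003,0,0,0,0,0,0],[-0.003,0,0,0,0,0,0],[-0.003,0,0,0,0,0,0],[-0.001,0,0,0,0,0,0]]'
python3 -m jog '[[0,0,0,0,0,0,0],[0,0,0,0,0,0,0],[0,0,0,0,0,0,0]]'
python3 - <<'E'
from h import *
T=tool(sense());print(T[:3,3])
c=eyes.calibration("side");C=np.array(c["cam_to_world"])
old=cv2.imread("pics/s4.png")
im=eyes.capture("side");cv2.imwrite("pics/s5.png",cv2.resize(im[250:350,280:440,::-1],None,fx=5,fy=5,interpolation=cv2.INTER_CUBIC))
E
```

```text
time_s: 10.3
eef_pos: [505.1, -236.8, 48.6]
ee_rot: [-0.001, 0.13, 0.992, 0.0]
force: [-12.6, 3.7, 13.1]
grip_width: 0.108
grip_force: 81.3
time_s: 10.8
eef_pos: [516.8, -239.9, 48.7]
ee_rot: [-0.003, 0.13, 0.992, 0.001]
force: [-18.5, 4.5, 17.9]
grip_width: 0.106
grip_force: 82.0
time_s: 11.1
eef_pos: [516.8, -239.9, 48.7]
ee_rot: [-0.002, 0.13, 0.992, 0.0]
force: [-15.9, 3.9, 17.0]
grip_width: 0.107
grip_force: 81.9
[ 516.78286671 -239.91956662   48.69805338]
```

View pics/s5.png

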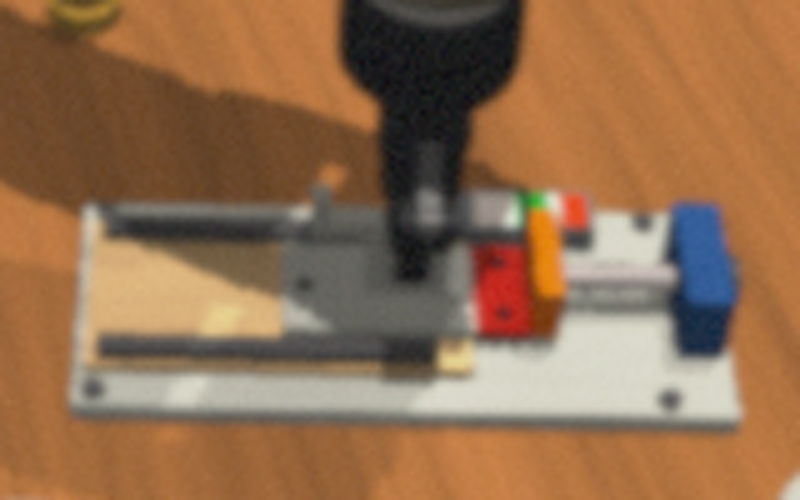

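Side view: nose against the pad, pad left edge moved from 482 to 528, about 21 mm, at the start of green. Pushing 6.5 mm more.

```bash

python3 -m jog '[[-0.002,0,0,0,0,0,0],[-0.002,0,0,0,0,0,0],[-0.002,0,0,0,0,0,0],[-0.0005,0,0,0,0,0,0],[0,0,0,0,0,0,0]]'
python3 -m jog '[[0,0,0,0,0,0,0],[0,0,0,0,0,0,0],[0,0,0,0,0,0,0],[0,0,0,0,0,0,0]]'
python3 - <<'E'
from h import *
T=tool(sense());print(T[:3,3])
c=eyes.calibration("side");a=cv2.resize(eyes.capture("side")[270:320,360:440,::-1],None,fx=9,fy=9,interpolation=cv2.INTER_CUBIC)
cv2.imwrite("pics/s6.png",a)
m0=cv2.cvtColor(cv2.imread("pics/side0.png"),cv2.COLOR_BGR2RGB);m1=eyes.capture("side")
C=np.array(c["cam_to_world"]);u=np.array([.966,-.259])
for m in(m0,m1):
    p=big(mask(m,"orange",(360,280,420,325)));p=p[p[:,0]<=p[:,0].min()+1e9];q=rect(p.astype(float))[0];print(len(p),q,p.min(0),p.max(0),ray(c,C,q,35)@u)
E
```

```text
time_s: 11.65
eef_pos: [522.5, -241.4, 48.7]
ee_rot: [-0.003, 0.13, 0.992, 0.001]
force: [-19.5, 4.3, 19.4]
grip_width: 0.104
grip_force: 82.4
time_s: 12.05
eef_pos: [522.5, -241.4, 48.7]
ee_rot: [-0.003, 0.13, 0.992, 0.001]
force: [-18.9, 5.4, 18.8]
grip_width: 0.104
grip_force: 82.4
[ 522.48795098 -241.41614715   48.72410301]
37 [378.5 301. ] [376 293] [381 309] [602.07100496]
41 [391.  300.5] [388 292] [394 309] [630.11145049]
```

View pics/s6.png

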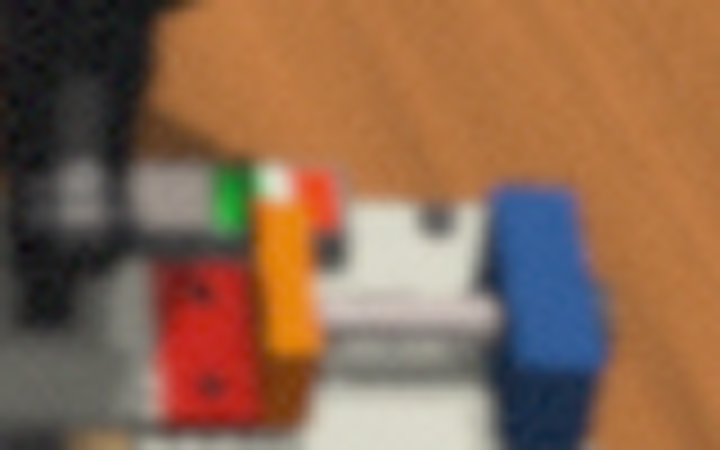

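Side crop: pad face at about x 255. Green is visible at 213–250, then a dark break at about 250–258, then white and red from 300. The pointer seems to be in the far half of green, so I check it numerically.

```bash
python3 - <<'E'
from h import *
m0=cv2.cvtColor(cv2.imread("pics/side0.png"),cv2.COLOR_BGR2RGB);m1=eyes.capture("side");mt=eyes.capture("top")
for r in(288,290,292,294): print(r,"rest",[tuple(map(int,m0[r,x])) for x in range(382,396)]);print("   now",[tuple(map(int,m1[r,x])) for x in range(382,396)])
c=eyes.calibration("side");C=np.linalg.inv(np.array(c["cam_to_world"]))
o=np.array([482.5,-230.5]);u=np.array([.966,-.259]);v=np.array([.259,.966])
for x,y in((70,46),(90,46),(97,46),(104,46),(97,40),(97,52),(110,46),(118,46)):
    p=C@np.r_[o+x*u+y*v,27,1];print(x,y,c["fx"]*p[0]/p[2]+c["cx"],c["fy"]*p[1]/p[2]+c["cy"])
a=mt[165:225,365:425,::-1];cv2.imwrite("pics/cmp.png",np.hstack([cv2.resize(m[272:308,362:402,::-1],(400,360),interpolation=cv2.INTER_NEAREST) for m in(m0,m1)]))
E
```

```text
288 rest [(172, 165, 140), (146, 152, 114), (127, 144, 86), (122, 140, 70), (124, 140, 66), (125, 139, 70), (141, 145, 92), (170, 159, 127), (184, 160, 135), (188, 149, 125), (185, 125, 96), (186, 112, 81), (189, 110, 77), (187, 108, 77)]
   now [(112, 100, 87), (97, 99, 73), (84, 92, 56), (81, 91, 48), (74, 82, 45), (86, 94, 56), (128, 128, 91), (174, 162, 131), (194, 170, 146), (194, 152, 128), (197, 135, 106), (199, 121, 89), (197, 113, 78), (197, 114, 79)]
290 rest [(202, 215, 192), (156, 199, 152), (88, 177, 90), (47, 172, 62), (42, 172, 55), (54, 174, 64), (105, 184, 105), (165, 202, 158), (205, 212, 187), (219, 192, 173), (223, 145, 128), (224, 98, 71), (223, 75, 39), (222, 74, 38)]
   now [(140, 140, 125), (108, 132, 98), (64, 129, 65), (39, 138, 49), (30, 117, 39), (58, 117, 58), (114, 161, 107), (177, 202, 164), (217, 217, 195), (228, 202, 181), (230, 153, 132), (230, 102, 74), (230, 79, 36), (229, 81, 45)]
292 rest [(202, 203, 175), (161, 201, 154), (103, 185, 107), (46, 174, 65), (26, 172, 53), (37, 173, 60), (80, 180, 90), (145, 201, 145), (200, 215, 188), (220, 207, 190
[... 401 characters left out ...]
 (73, 164, 79), (125, 176, 123), (178, 195, 169), (199, 186, 169), (207, 151, 135), (210, 105, 86), (208, 80, 55), (208, 74, 47)]
   now [(130, 131, 116), (113, 140, 105), (81, 154, 86), (57, 155, 67), (52, 129, 55), (85, 94, 39), (152, 91, 28), (207, 113, 14), (228, 130, 21), (230, 134, 10), (231, 136, 18), (228, 129, 26), (223, 108, 44), (218, 83, 42)]
70 46 374.30758408471473 291.394390317023
90 46 383.02172660795327 291.5251020023577
97 46 386.07260312114096 291.5708649916275
104 46 389.1239602930089 291.61663519075256
97 40 386.2984903854446 293.4975146163147
97 52 385.8485402047704 289.659775692005
110 46 391.73979194864836 291.6558725297505
118 46 395.22811706721757 291.70819722538494
```

View pics/cmp.png

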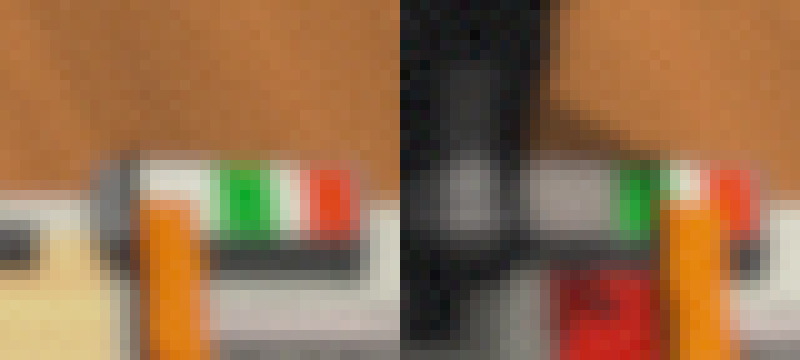

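The left panel is the pad at rest, the right one is now. The pointer's dark dip is at raw column 386–387, inside green (383–388), and red starts at 392. That puts the pad about 27–28 mm in, with a steady force, so I hand in.

```bash
python3 -c "
from rig import finish_job,sense
print(sense()['force'],sense()['time_s'],finish_job())"
```

```text
the job is handed in; nothing more can be done
[-18.88306125   4.81432257  18.59503186] 12.25 None
```

The bracket lies flat between the rails, its nose holding the pad about 27–28 mm in, with the pointer in the green zone and the arm still pushing steadily; I handed the job in at 12.25 s.

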